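# Leak-sniffing the weld of a wine keg

### The job

The small steel keg lying in the wooden cradle is under test gas: take the cordless leak-detector wand from the cork mat and pass its nose along the whole lengthwise weld on top of the keg, starting at the valve end and finishing at the blank end. Keep the nose within about a centimetre of the weld and no faster than about 5 cm a second while you follow it, without pressing on the keg. Then lay the wand back flat on the mat, neither dropping it nor disturbing anything else on the bench.

Things in the scene. Friction and masses are not known exactly. Their poses are not given: they have to be found in the camera images.
- wand: cordless leak detector, about 250 g, 205 mm long (all sizes mm): grey ribbed handle with flat underside, 120 long, 30 wide, 38 high; at its front a steel neck bends down to a small black nose. Origin: centre of the handle's underside; own x along it to the nose, z up. Grip across the 30 width (own y); mass centre about 10 ahead, 20 up. Starts flat on the mat, nose away from the robot
- wand_tip (a point): the end of the wand's nose (the nose is a ball of 11 mm across), at x = 142 mm, y = 0, z = 9.5 mm in the wand's frame
- keg: steel keg, 150 mm across (all mm), lying fixed in a wooden cradle no wider than it. Origin: on the bench under its middle; own y along its axis (95 up) to the valve end (neck, black valve, brass spigot, to y = 180); blank end: foot ring, to y = -132. The lengthwise weld is a straight dark bead 6 wide on the topmost line (x = 0), crest 171.5 up, between the ring welds at y = 85 and -85
- seam_start (a point): on the crest of the lengthwise weld, 5 mm inside the ring weld of the valve end (keg y = +80 mm)
- seam_end (a point): on the crest of the lengthwise weld, 5 mm inside the ring weld of the blank end (keg y = -80 mm)
- mat: cork mat, 260 mm along own x, 150 mm along own y, 5 mm thick, fixed on the bench to one side of the keg; origin at the centre of its underside, its top 5 mm higher
- plug_box: open wooden box with spare plugs, 200 x 140 x 60 mm high, fixed on the other side of the keg, bystander; origin at the centre of its underside
- wrench: steel open-ended wrench 180 mm long lying on the bench, bystander; origin under the middle of its length
- tasting_cup: shallow steel tasting cup 88 mm across, 30 mm high with a small wire ear, bystander; origin at the centre of its underside
- bung: cork bung 48 mm across, 40 mm high, bystander; origin at the centre of its underside
- coupler: keg coupler, steel and black plastic body 60 mm across, 70 mm high with a side lever, bystander; origin at the centre of its underside
- jar: closed glass sample jar 80 mm across, 110 mm high, bystander; origin at the centre of its underside
- wine_glass: standing wine glass 76 mm across, 195 mm high, bystander; origin at the centre of its underside
Not all that is in view belongs to the job. Of the things like the wand, leave any that is purple; of the rest the larger one is meant.

How it is judged:
By the outcome, as a careful person would: the job done as asked, in the order asked, and still so for the second after the job is handed in, with the robot touching nothing.
It also fails if it takes over 72 s, if anything falls off the work surface, if the arm or the gripper's body presses on something with over 40 N, if the wrist force passes 120 N, or if a joint passes its speed limit or range.

### The arm

A 6-joint arm with a two-finger parallel gripper is mounted at the origin on the work surface. World frame = base frame: x ahead of the robot, y to its left, z up, the work surface at z = 0. Lengths are in m, angles in rad, forces in N, time in s.
With the tool pointing down it reaches from about 0.25 to 0.8 m from the base axis. Payload 8.5 kg.
Tool frame: the origin (TCP) lies at the very end of the fingers, on their centre line; the grasp point (between the pads) lies 19 mm behind it; z points along the fingers, y is the line along which they close (so a half turn about z gives the same grasp; the last joint's range is limited). The gripper opens to 85 mm and grips with 20 to 120 N. Pads are 22 mm wide; open, the fingers measure 114 mm over their backs; the gripper's body (76 mm by 85 mm) begins 54 mm behind the grasp point. The pads swing forward as they close: fully open they stand 13 mm farther back than shut.
Start: joints at [1.324, 0.238, -0.013, 1.319, 0, 1.571], TCP at [0.128, 0.509, 0.231] pointing down, gripper open.
Joint ranges: [-2.66, 2.66], [-1.03, 1.9], [-1.14, 1.46], [-1.82, 2.27], [-1.45, 1.34], [-3.14, 3.14]. Speed limits (rad/s): [2.22, 2.22, 2.79, 3.14, 3.14, 3.14].

### API

Orientations are given as [roll, pitch, yaw] about the fixed x, y, z axes, in that order (R = Rz(yaw) Ry(pitch) Rx(roll)).
In Python, from cell import telemetry, capture, order, spotter gives the robot as it stands.
- The arm moves only by the tool apply_moves, never from a script. Its argument "moves" is a list of rows, each an object with "offset": the shift along the world's x, y, z in units of 0.03 m (1.0 is 0.03 m), a list of three; "angular": the turn, a rotation vector about the world's x, y, z in units of 5 degrees (1.0 is 5 degrees), a list of three; "claw": the opening, from 0 (shut) to 1 (fully open). In form: [{"offset": [dx, dy, dz], "angular": [ax, ay, az], "claw": claw}, ...]. A call has 1 to 10 rows; each row shifts and turns the commanded pose from where the row before left it; what a row does not reach is not made up. A row lasts 1/8 s, in which the tool goes at most 62.5 mm and 10.7 degrees, less where a joint would pass 70% of its speed; a pose out of reach is approached as far as the arm can. A call with a number of a shift or a turn outside -1 to 1 is refused whole. A call with a gripper value outside its range is refused whole. The fingers move at their own pace and stop on an object; "newtons" is the grip in N (left out, the last holds). Time passes only in rows, so rows that do not move let the fingers close. It gives the time, the measured TCP pose, the force, the opening and the grip force at its end, in the units of the state.
- telemetry.get_obs(): the state, without advancing time (a new reading comes with each control period).
- capture(name): name is "scene" or "top"; returns a dict with "color" (420x560x3 uint8, red, green, blue), "fx", "fy", "cx", "cy" (pixels), "R" (3x3) and "t" (3): a world point X has camera coordinates R X + t. Camera axes: x right, y down, z forward; pixel columns grow to the right and rows downward; lengths in m; the calibration is good to about 2 mm. A picture is of the moment at which its call begins. There is no depth.
- order.sign_off(): hands the job in; it is judged then, once.
Trained networks look in a picture, given as the dict that the camera call returned (one of the last four; its "shot" number tells which), for a name from the list of things; names that differ only in an ending like _2 or _b are one class to them, and where a whole thing is asked for, a point or a joint stands for the part that bears it (a point fixed in the world has none). Each returns a list of dicts, best first, with "conf" (0 to 1); they miss things now and then, are a little off and sometimes report something else, mostly with a low value. They report only what shows in the picture. A call takes as long as a camera call. They do not tell look-alikes from the thing itself.
- spotter.look_for(query, picture): "bbox" ([centre column, centre row, width, height] in pixels, round what is visible of it).
- spotter.masks_of(query, picture): "region" (420x560 bool, what is visible of it) and "bbox" ([centre column, centre row, width, height] in pixels, round what is visible of it).
- spotter.pinpoint(query, picture): "at" ([column, row] in pixels: a listed point, or the origin of a listed thing).
The state is a dict: "clock": time; "q": joint angles; "qvel": joint speeds; "joint_torque": joint torques, N m; "tool_pos": TCP position; "ee_rot": TCP orientation; "force": force on the tool from outside, world axes, zero at the start; "ft_torque": the same for the moment, N m; "grip_width": finger opening in m; "finger_force": force on a finger pad.
Only numpy, scipy, OpenCV 4.12 (cv2) and the standard library are available. Lean on these libraries where they do the work, as an engineer would, in place of code of your own. Each camera call takes 0.05 s, during which the arm holds its last target. There are 200 camera calls.

## Working session

There is one attempt and no reset: what is moved stays moved. The work goes in short steps, Python scripts to look and compute and a tool call to move; the robot and the scene stay as the last step left them, time stands still between calls to the robot, and variables do not carry over. Pictures are saved under pics/ and viewed, at most 12 in all, crops included, and the job is handed in when it is done.

Besides the shell and the picture viewer there is one more tool, called by a JSON object that holds its "fn" and its "kwargs", one argument or row to a line. apply_moves: Moves the arm, as the interface text tells. Its arguments: {"type":"object","properties":{"moves":{"type":"array"},"newtons":{"type":"number"}},"required":["moves"]}

```bash
mkdir -p pics; cat > h.py <<'E'
import numpy as np, cv2
from cell import telemetry, capture, order, spotter
def tri(c1,p1,c2,p2):
    A=[]
    for c,p in((c1,p1),(c2,p2)):
        P=np.c_[np.array(c["R"]),np.array(c["t"])]
        x=(p[0]-c["cx"])/c["fx"];y=(p[1]-c["cy"])/c["fy"]
        A+= [x*P[2]-P[0],y*P[2]-P[1]]
    A=np.array(A);return np.linalg.lstsq(A[:,:3],-A[:,3],rcond=None)[0]
def onz(c,p,z):
    R=np.array(c["R"]);C=-R.T@np.array(c["t"])
    d=R.T@np.array([(p[0]-c["cx"])/c["fx"],(p[1]-c["cy"])/c["fy"],1]);return C+d*(z-C[2])/d[2]
def proj(c,X):
    x=np.array(c["R"])@np.array(X)+np.array(c["t"]);return [c["fx"]*x[0]/x[2]+c["cx"],c["fy"]*x[1]/x[2]+c["cy"]]
def save(n,im): cv2.imwrite("pics/"+n,cv2.cvtColor(im,cv2.COLOR_RGB2BGR))
E
python3 - <<'E'
from h import *
a=capture("scene");b=capture("top")
save("s.png",a["color"]);save("t.png",b["color"])
for c in(a,b): print(-np.array(c["R"]).T@c["t"])
for q in["wand","wand_tip","seam_start","seam_end","keg","mat","plug_box","wrench","tasting_cup","bung","coupler","jar","wine_glass"]:
    for n,c in(("s",a),("t",b)):
        print(q,n,[(np.round(d["at"]).tolist(),round(d["conf"],2),np.round(onz(c,d["at"],{"seam_start":.1715,"seam_end":.1715}.get(q,0.005)),3).tolist()) for d in spotter.pinpoint(q,c)[:4]], [np.round(d["bbox"]).tolist() for d in spotter.look_for(q,c)[:3]] if q in("wand","wine_glass") else "")
o=telemetry.get_obs();print(o)
E
```

```text
[1.14246023 0.11347966 0.85755852]
[0.14748844 0.09348781 1.690769  ]
wand s [([459.0, 267.0], 0.85, [0.48, 0.544, 0.005]), ([378.0, 248.0], 0.82, [0.432, 0.338, 0.005]), ([372.0, 182.0], 0.55, [0.162, 0.344, 0.005])] [[459.0, 258.0, 30.0, 51.0], [380.0, 185.0, 52.0, 45.0]]
wand t [([196.0, 306.0], 0.75, [0.156, 0.33, 0.005]), ([198.0, 220.0], 0.64, [0.426, 0.333, 0.005]), ([128.0, 207.0], 0.61, [0.463, 0.56, 0.005]), ([187.0, 175.0], 0.46, [0.574, 0.375, 0.005])] [[198.0, 207.0, 19.0, 60.0], [189.0, 296.0, 39.0, 42.0], [131.0, 208.0, 13.0, 31.0]]
wand_tip s [([398.0, 290.0], 0.66, [0.563, 0.374, 0.005]), ([444.0, 230.0], 0.65, [0.348, 0.531, 0.005]), ([406.0, 210.0], 0.61, [0.277, 0.434, 0.005])] 
wand_tip t [([190.0, 173.0], 0.86, [0.58, 0.365, 0.005]), ([164.0, 268.0], 0.72, [0.271, 0.434, 0.005]), ([258.0, 217.0], 0.66, [0.44, 0.142, 0.005]), ([137.0, 239.0], 0.62, [0.361, 0.524, 0.005])] 
seam_start s [([297.0, 250.0], 0.63, [0.59, 0.118, 0.172])] 
seam_start t [([266.0, 156.0], 0.69, [0.592, 0.116, 0.172])] 
seam_end s [([220.0, 259.0], 0.96, [0.627, -0.044, 0.172])] 
seam_end 
[... 1208 characters left out ...]
66.0, 225.0, 17.0, 19.0]]
{'clock': 1.6, 'q': array([ 1.32397363e+00,  2.38196379e-01, -1.34926074e-02,  1.31921236e+00,
       -1.02317696e-05,  1.57078227e+00]), 'qvel': array([-0.00127586,  0.00076955, -0.00076624,  0.00077984, -0.00064183,
        0.00042304]), 'joint_torque': array([ 1.65062735e-03, -5.38574696e+01,  3.46688998e+01,  3.16676007e-03,
        1.16362426e-04, -2.25751501e-05]), 'tool_pos': array([0.12826204, 0.50904391, 0.231281  ]), 'ee_rot': array([-3.14148764e+00,  1.02302935e-05,  2.89478402e+00]), 'force': array([-0.27954252,  1.39759479,  0.19663164]), 'ft_torque': array([ 0.02146011, -0.04263772, -0.06526529]), 'finger_force': 0.0, 'grip_width': 0.08541819360066873}
```

View pics/s.png

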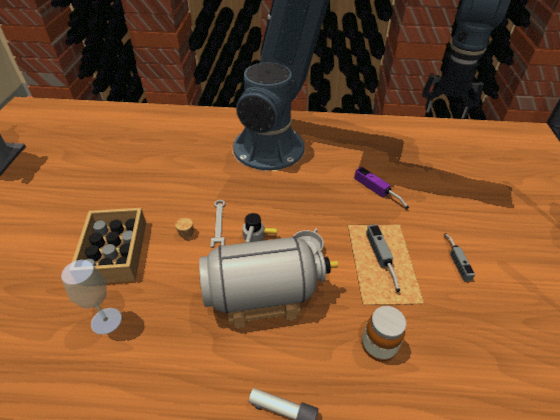

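View pics/t.png

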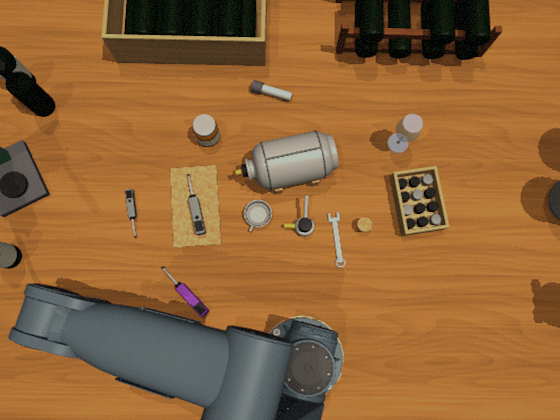

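The wand could be confused with these, by scene and top pixels:
- Grey wand on the mat: scene (381,255), top (196,208).
- Smaller grey wand off the mat: scene (459,260), top (131,212).
- Purple wand: scene (378,185), top (190,297).
- White torch-like thing: scene (285,405), top (272,92).

I choose the larger grey wand on the mat and check it in a close crop.

```bash
python3 - <<'E'
from h import *
a=capture("scene");b=capture("top")
A=cv2.resize(a["color"][215:325,190:345],None,fx=5,fy=5,interpolation=cv2.INTER_CUBIC)[:,:775]
save("c1.png",A)
B=cv2.resize(b["color"][120:250,165:345],None,fx=4.4,fy=4.4,interpolation=cv2.INTER_CUBIC)
save("c2.png",B)
C=cv2.resize(a["color"][215:310,340:480],None,fx=5.5,fy=5.5,interpolation=cv2.INTER_CUBIC)
save("c3.png",C)
for q in["wand","mat"]:
  for n,c in(("s",a),("t",b)):
    for d in spotter.masks_of(q,c)[:3]:
        r=d["region"].astype(np.uint8); cn=max(cv2.findContours(r,0,2)[0],key=cv2.contourArea)
        R=cv2.minAreaRect(cn); print(q,n,round(d["conf"],2),[np.round(onz(c,p,.005),3)[:2].tolist() for p in cv2.boxPoints(R)])
E
```

```text
wand s 0.93 [[0.374, 0.517], [0.349, 0.556], [0.506, 0.58], [0.527, 0.545]]
wand s 0.93 [[0.14, 0.275], [0.071, 0.307], [0.228, 0.462], [0.287, 0.428]]
wand s 0.83 [[0.365, 0.297], [0.333, 0.341], [0.545, 0.4], [0.569, 0.361]]
wand t 0.76 [[0.261, 0.449], [0.285, 0.426], [0.144, 0.285], [0.121, 0.309]]
wand t 0.74 [[0.775, 0.374], [0.792, 0.289], [0.683, 0.268], [0.666, 0.352]]
wand t 0.71 [[0.522, 0.569], [0.526, 0.545], [0.431, 0.528], [0.427, 0.552]]
mat s 0.73 [[0.355, 0.257], [0.295, 0.435], [0.594, 0.432], [0.637, 0.285]]
mat s 0.57 [[0.403, 0.106], [0.351, 0.134], [0.417, 0.199], [0.465, 0.17]]
mat t 0.94 [[0.601, 0.435], [0.613, 0.278], [0.35, 0.255], [0.34, 0.408]]
mat t 0.53 [[0.452, -0.086], [0.456, -0.116], [0.295, -0.136], [0.29, -0.107]]
```

View pics/c1.png

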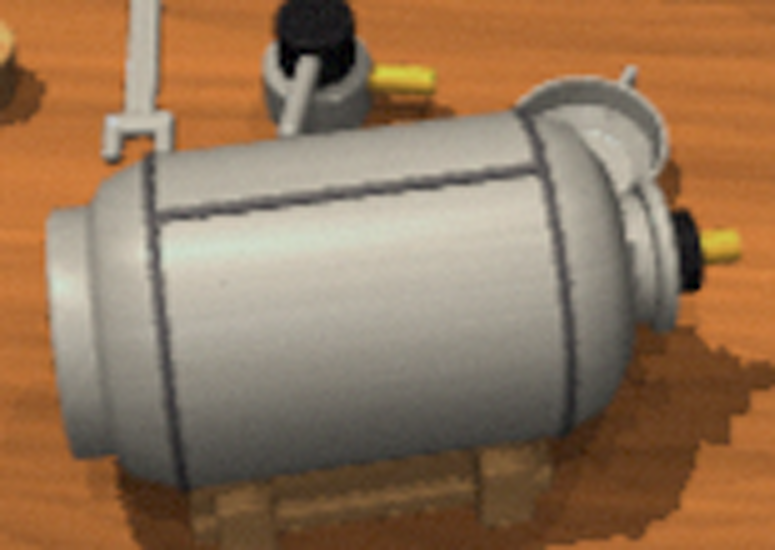

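View pics/c2.png

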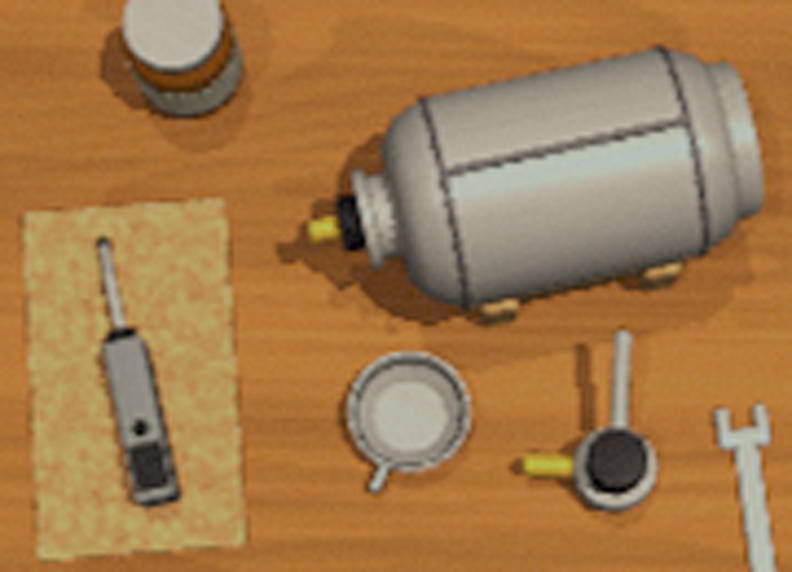

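View pics/c3.png

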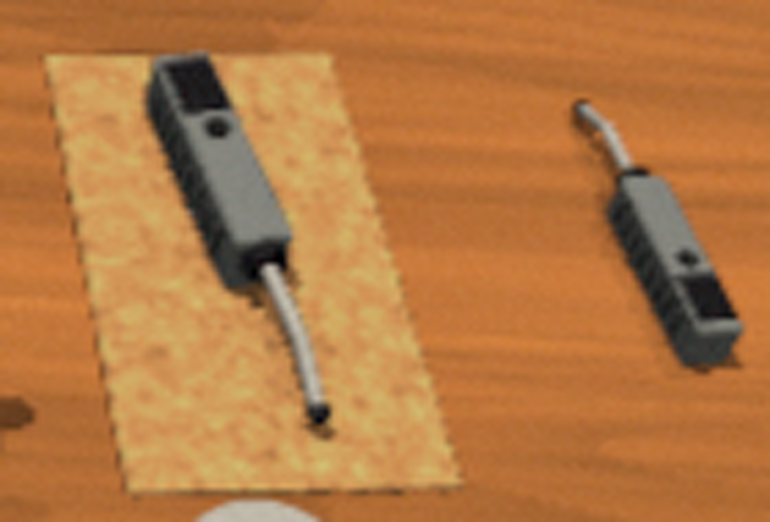

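The crops confirm the choice: the larger grey wand lies on the mat, with its nose at top (188,175) and scene (398,290). The weld runs from scene (298,249) to (221.5,258), which is top (266.5,159) to (321.5,148). I'll triangulate these.

```bash
python3 - <<'E'
from h import *
a=capture("scene");b=capture("top")
s=lambda p:(340+p[0]/5.5-.4,215+p[1]/5.5-.4)
k=lambda p:(190+p[0]/5-.4,215+p[1]/5-.4)
t=lambda p:(165+p[0]/4.4-.4,120+p[1]/4.4-.4)
P=lambda n,x:print(n,np.round(x,4))
P("w+85",tri(a,k((540,172)),b,t((447,173))));P("w-85",tri(a,k((158,215)),b,t((688,124))))
for n,p,q in(("+",(540,172),(447,173)),("-",(158,215),(688,124))):
  P(n+"z",np.r_[onz(a,k(p),.1715)[:2],onz(b,t(q),.1715)[:2]])
P("tip",tri(a,s((319,412)),b,t((103,243))))
P("front",tri(a,s((260,242)),b,t((124,338))));P("rear",tri(a,s((182,58)),b,t((157,499))))
for n,p,q,z in(("tip",(319,412),(103,243),.0145),("front",(260,242),(124,338),.043),("rear",(182,58),(157,499),.043)):
  P(n+"z",np.r_[onz(a,s(p),z)[:2],onz(b,t(q),z)[:2]])
E
```

```text
w+85 [0.5851 0.1173 0.169 ]
w-85 [ 0.622  -0.0445  0.1696]
+z [0.5871 0.1187 0.5844 0.1159]
-z [ 0.6234 -0.0421  0.6217 -0.0463]
tip [0.5706 0.3693 0.0188]
front [0.4949 0.3473 0.0416]
rear [0.3793 0.3207 0.0388]
tipz [0.5677 0.3709 0.5716 0.3698]
frontz [0.496  0.3469 0.4946 0.347 ]
rearz [0.3832 0.3209 0.3785 0.3188]
```

{"fn": "apply_moves", "kwargs": {
  "moves": [
    {"offset":[0.35,-0.19,-0.09],"angular":[0,0,-1],"claw":1},
    {"offset":[0.35,-0.19,-0.09],"angular":[0,0,-1],"claw":1},
    {"offset":[0.35,-0.19,-0.09],"angular":[0,0,-1],"claw":1},
    {"offset":[0.35,-0.19,-0.09],"angular":[0,0,-1],"claw":1},
    {"offset":[0.35,-0.19,-0.09],"angular":[0,0,-1],"claw":1},
    {"offset":[0.35,-0.19,-0.09],"angular":[0,0,-1],"claw":1},
    {"offset":[0.35,-0.19,-0.09],"angular":[0,0,-1],"claw":1},
    {"offset":[0.35,-0.19,-0.09],"angular":[0,0,-1],"claw":1},
    {"offset":[0.35,-0.19,-0.09],"angular":[0,0,-1],"claw":1},
    {"offset":[0.35,-0.19,-0.09],"angular":[0,0,-1],"claw":1}
  ],
  "newtons": 50
}}

```text
clock: 3.25
tool_pos: [0.2336, 0.4519, 0.2042]
ee_rot: [-3.142, -0.0, 2.019]
force: [0.5, 0.3, 0.2]
grip_width: 0.0856
finger_force: 0.0
```

{"fn": "apply_moves", "kwargs": {
  "moves": [
    {"offset":[0.35,-0.19,-0.09],"angular":[0,0,-1],"claw":1},
    {"offset":[0.35,-0.19,-0.09],"angular":[0,0,-1],"claw":1},
    {"offset":[0.35,-0.19,-0.09],"angular":[0,0,-1],"claw":1},
    {"offset":[0.35,-0.19,-0.09],"angular":[0,0,-1],"claw":1},
    {"offset":[0.35,-0.19,-0.09],"angular":[0,0,-1],"claw":1},
    {"offset":[0.35,-0.19,-0.09],"angular":[0,0,-1],"claw":1},
    {"offset":[0.35,-0.19,-0.09],"angular":[0,0,-1],"claw":1},
    {"offset":[0.35,-0.19,-0.09],"angular":[0,0,-1],"claw":1},
    {"offset":[0.35,-0.19,-0.09],"angular":[0,0,-1],"claw":1},
    {"offset":[0.35,-0.19,-0.09],"angular":[0,0,-1],"claw":1}
  ]
}}

```text
clock: 4.5
tool_pos: [0.3386, 0.3949, 0.1772]
ee_rot: [-3.142, -0.0, 1.147]
force: [0.1, 0.0, -0.9]
grip_width: 0.0851
finger_force: 0.0
```

{"fn": "apply_moves", "kwargs": {
  "moves": [
    {"offset":[0.35,-0.19,-0.09],"angular":[0,0,-1],"claw":1},
    {"offset":[0.35,-0.19,-0.09],"angular":[0,0,-1],"claw":1},
    {"offset":[0.35,-0.19,-0.09],"angular":[0,0,-1],"claw":1},
    {"offset":[0.35,-0.19,-0.09],"angular":[0,0,-1],"claw":1},
    {"offset":[0.35,-0.19,-0.09],"angular":[0,0,-1],"claw":1},
    {"offset":[0.35,-0.19,-0.09],"angular":[0,0,-1],"claw":1},
    {"offset":[0.35,-0.19,-0.09],"angular":[0,0,-1],"claw":1},
    {"offset":[0.35,-0.19,-0.09],"angular":[0,0,-1],"claw":1},
    {"offset":[0.35,-0.19,-0.09],"angular":[0,0,-1],"claw":1},
    {"offset":[0.35,-0.19,-0.09],"angular":[0,0,-1],"claw":1}
  ]
}}

```text
clock: 5.75
tool_pos: [0.4969, 0.2537, 0.1502]
ee_rot: [-3.06, 0.001, 0.428]
force: [0.8, 1.1, 0.6]
grip_width: 0.0854
finger_force: 0.0
```

{"fn": "apply_moves", "kwargs": {
  "moves": [
    {"offset":[0,0,0],"angular":[0,0,-0.4],"claw":1},
    {"offset":[0,0,0],"angular":[0,0,0],"claw":1}
  ]
}}

```text
clock: 6.0
tool_pos: [0.4998, 0.2456, 0.1503]
ee_rot: [-3.053, 0.001, 0.409]
force: [-0.5, 0.9, 0.1]
grip_width: 0.0854
finger_force: 0.0
```

```bash
python3 - <<'E'
from h import *
o=telemetry.get_obs();print({k:np.round(v,3) for k,v in o.items()})
E
```

```text
{'clock': np.float64(6.0), 'q': array([ 0.408,  0.331, -0.097,  1.144,  0.088,  3.141]), 'qvel': array([ 0.024, -0.004, -0.002,  0.001,  0.002, -0.001]), 'joint_torque': array([-1.3220e+00, -5.9078e+01,  3.2965e+01, -2.4000e-02,  3.0000e-01,
        1.0000e-03]), 'tool_pos': array([0.5  , 0.246, 0.15 ]), 'ee_rot': array([-3.053e+00,  1.000e-03,  4.090e-01]), 'force': array([-0.53 ,  0.884,  0.092]), 'ft_torque': array([-0.074, -0.003, -0.009]), 'finger_force': np.float64(0.0), 'grip_width': np.float64(0.085)}
```

{"fn": "apply_moves", "kwargs": {
  "moves": [
    {"offset":[-0.1,0.1,0],"angular":[0,0,1],"claw":1},
    {"offset":[-0.1,0.1,0],"angular":[0,0,1],"claw":1},
    {"offset":[-0.1,0.1,0],"angular":[-0.85,-0.56,0],"claw":1},
    {"offset":[-0.1,0.1,0],"angular":[0,0,1],"claw":1},
    {"offset":[-0.1,0.1,0],"angular":[0,0,1],"claw":1},
    {"offset":[-0.1,0.1,0],"angular":[0,0,1],"claw":1},
    {"offset":[-0.1,0.1,0],"angular":[0,0,1],"claw":1},
    {"offset":[-0.1,0.1,0],"angular":[0,0,1],"claw":1},
    {"offset":[-0.1,0.1,0],"angular":[0,0,1],"claw":1},
    {"offset":[-0.1,0.1,0],"angular":[0,0,1],"claw":1}
  ]
}}

```text
clock: 7.25
tool_pos: [0.469, 0.2771, 0.1506]
ee_rot: [3.141, 0.001, 1.2]
force: [0.1, -0.5, 0.3]
grip_width: 0.0852
finger_force: 0.0
```

{"fn": "apply_moves", "kwargs": {
  "moves": [
    {"offset":[-0.08,0.1,0],"angular":[0,0,1],"claw":1},
    {"offset":[-0.08,0.1,0],"angular":[0,0,1],"claw":1},
    {"offset":[-0.08,0.1,0],"angular":[0,0,1],"claw":1},
    {"offset":[-0.08,0.1,0],"angular":[0,0,1],"claw":1},
    {"offset":[-0.08,0.1,0],"angular":[0,0,1],"claw":1},
    {"offset":[-0.08,0.1,0],"angular":[0,0,1],"claw":1},
    {"offset":[-0.08,0.1,0],"angular":[0,0,1],"claw":1},
    {"offset":[-0.08,0.1,0],"angular":[0,0,1],"claw":1},
    {"offset":[-0.08,0.1,0],"angular":[0,0,1],"claw":1},
    {"offset":[-0.08,0.1,0],"angular":[0,0,1],"claw":1}
  ]
}}

```text
clock: 8.5
tool_pos: [0.4449, 0.3071, 0.1506]
ee_rot: [3.141, 0.001, 2.073]
force: [-0.8, -0.5, -0.6]
grip_width: 0.0853
finger_force: 0.0
```

{"fn": "apply_moves", "kwargs": {
  "moves": [
    {"offset":[0,0.1,0],"angular":[0,0,1],"claw":1},
    {"offset":[0,0.1,0],"angular":[0,0,1],"claw":1},
    {"offset":[0,0.1,0],"angular":[0,0,1],"claw":1},
    {"offset":[0,0.1,0],"angular":[0,0,1],"claw":1},
    {"offset":[0,0.1,0],"angular":[0,0,1],"claw":1},
    {"offset":[0,0.1,0],"angular":[0,0,1],"claw":1},
    {"offset":[0,0.1,0],"angular":[0,0,1],"claw":1},
    {"offset":[0,0.1,0],"angular":[0,0,1],"claw":1},
    {"offset":[0,0.1,0],"angular":[0,0,1],"claw":1},
    {"offset":[0,0.1,0],"angular":[0,0,1],"claw":1}
  ]
}}

```text
clock: 9.75
tool_pos: [0.4449, 0.337, 0.1506]
ee_rot: [3.141, 0.001, 2.946]
force: [0.4, 0.1, 0.4]
grip_width: 0.0855
finger_force: 0.0
```

{"fn": "apply_moves", "kwargs": {
  "moves": [
    {"offset":[0,0,-0.3],"angular":[0,0,1],"claw":1},
    {"offset":[0,0,-0.3],"angular":[0,0,1],"claw":1},
    {"offset":[0,0,-0.3],"angular":[0,0,1],"claw":1},
    {"offset":[0,0,-0.3],"angular":[0,0,1],"claw":1},
    {"offset":[0,0,-0.3],"angular":[0,0,1],"claw":1},
    {"offset":[0,0,0],"angular":[0,0,0],"claw":1}
  ]
}}

```text
clock: 10.5
tool_pos: [0.4447, 0.3365, 0.105]
ee_rot: [3.141, 0.0, -2.905]
force: [0.1, -0.7, 0.5]
grip_width: 0.0858
finger_force: 0.0
```

```bash
python3 - <<'E'
from h import *
a=capture("scene");b=capture("top")
A=cv2.resize(a["color"][180:310,320:440],None,fx=4,fy=4,interpolation=cv2.INTER_CUBIC)
B=cv2.resize(b["color"][160:260,160:230],None,fx=5.2,fy=5.2,interpolation=cv2.INTER_CUBIC)
save("d.png",np.hstack([A,B[:520] if B.shape[0]>=520 else B])[:, :800]);print(A.shape,B.shape)
print(telemetry.get_obs()["tool_pos"],telemetry.get_obs()["ee_rot"])
E
```

```text
(520, 480, 3) (520, 364, 3)
[0.44538374 0.33659723 0.10568288] [ 3.14100001e+00  1.31010227e-03 -2.90714439e+00]
```

View pics/d.png

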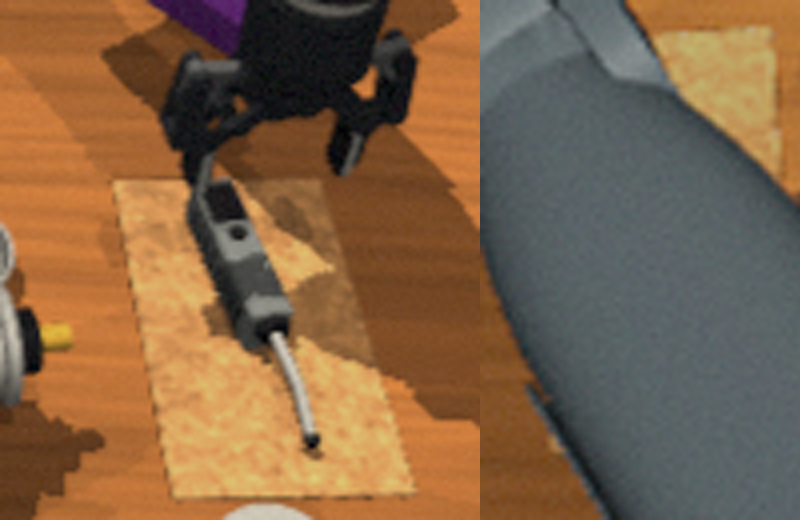

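The left half shows the open fingers above the handle, which runs from (215,190) to (270,320) in the crop. The right half shows the arm blocking the top camera. I'll descend and grip.

{"fn": "apply_moves", "kwargs": {
  "moves": [
    {"offset":[0,0,-0.5],"angular":[0,0,0],"claw":1},
    {"offset":[0,0,-0.5],"angular":[0,0,0],"claw":1},
    {"offset":[0,0,-0.5],"angular":[0,0,0],"claw":1},
    {"offset":[0,0,-0.5],"angular":[0,0,0],"claw":1},
    {"offset":[0,0,-0.5],"angular":[0,0,0],"claw":1},
    {"offset":[0,0,-0.3],"angular":[0,0,0],"claw":1},
    {"offset":[0,0,-0.2],"angular":[0,0,0],"claw":1},
    {"offset":[0,0,-0.15],"angular":[0,0,0],"claw":1},
    {"offset":[0,0,0],"angular":[0,0,0],"claw":1}
  ]
}}

```text
clock: 11.72
tool_pos: [0.4459, 0.336, 0.0108]
ee_rot: [3.141, 0.001, -2.907]
force: [-0.2, -0.1, -0.8]
grip_width: 0.0855
finger_force: 0.0
```

{"fn": "apply_moves", "kwargs": {
  "moves": [
    {"offset":[0,0,0],"angular":[0,0,0],"claw":0.6},
    {"offset":[0,0,0],"angular":[0,0,0],"claw":0.5},
    {"offset":[0,0,0],"angular":[0,0,0],"claw":0.4},
    {"offset":[0,0,0],"angular":[0,0,0],"claw":0.3},
    {"offset":[0,0,0],"angular":[0,0,0],"claw":0.2},
    {"offset":[0,0,0],"angular":[0,0,0],"claw":0.1},
    {"offset":[0,0,0],"angular":[0,0,0],"claw":0},
    {"offset":[0,0,0],"angular":[0,0,0],"claw":0}
  ],
  "newtons": 50
}}

```text
clock: 12.72
tool_pos: [0.4461, 0.3366, 0.0114]
ee_rot: [3.14, 0.002, -2.906]
force: [-0.3, 2.3, 6.2]
grip_width: 0.0293
finger_force: 50.4
```

{"fn": "apply_moves", "kwargs": {
  "moves": [
    {"offset":[0,0,0.2],"angular":[0,0,0],"claw":0},
    {"offset":[0,0,0.5],"angular":[0,0,0],"claw":0},
    {"offset":[0,0,0.7],"angular":[0,0,0],"claw":0},
    {"offset":[0,0,0.8],"angular":[0,0,0],"claw":0},
    {"offset":[0,0,0.8],"angular":[0,0,0],"claw":0},
    {"offset":[0,0,0.8],"angular":[0,0,0],"claw":0},
    {"offset":[0,0,0.8],"angular":[0,0,0],"claw":0},
    {"offset":[0,0,0.8],"angular":[0,0,0],"claw":0},
    {"offset":[0,0,0.7],"angular":[0,0,0],"claw":0},
    {"offset":[0,0,0.3],"angular":[0,0,0],"claw":0}
  ]
}}

```text
clock: 13.98
tool_pos: [0.4461, 0.336, 0.2046]
ee_rot: [3.141, 0.003, -2.907]
force: [-0.1, -0.5, -2.8]
grip_width: 0.0293
finger_force: 49.5
```

{"fn": "apply_moves", "kwargs": {
  "moves": [
    {"offset":[0.05,-0.4,0],"angular":[0,0,0],"claw":0},
    {"offset":[0.05,-0.8,0],"angular":[0,0,0],"claw":0},
    {"offset":[0.05,-1,0],"angular":[0,0,0],"claw":0},
    {"offset":[0.05,-1,0],"angular":[0,0,0],"claw":0},
    {"offset":[0.05,-1,0],"angular":[0,0,0],"claw":0},
    {"offset":[0.05,-1,0],"angular":[0,0,0],"claw":0},
    {"offset":[0.05,-1,0],"angular":[0,0,0],"claw":0},
    {"offset":[0.05,-1,0],"angular":[0,0,0],"claw":0},
    {"offset":[0.05,-0.8,0],"angular":[0,0,0],"claw":0},
    {"offset":[0,-0.4,0],"angular":[0,0,0],"claw":0}
  ]
}}

```text
clock: 15.22
tool_pos: [0.4586, 0.0823, 0.2021]
ee_rot: [3.141, -0.0, -2.908]
force: [-0.3, -0.1, -2.7]
grip_width: 0.0291
finger_force: 49.7
```

{"fn": "apply_moves", "kwargs": {
  "moves": [
    {"offset":[0,0,0],"angular":[0,0,0],"claw":0},
    {"offset":[0,0,0],"angular":[0,0,0],"claw":0}
  ]
}}

```text
clock: 15.48
tool_pos: [0.4592, 0.0844, 0.2027]
ee_rot: [3.141, 0.001, -2.906]
force: [0.6, -1.0, -1.9]
grip_width: 0.0292
finger_force: 49.7
```

```bash
python3 - <<'E'
from h import *
a=capture("scene");b=capture("top")
A=cv2.resize(a["color"][170:270,250:340],None,fx=6,fy=6,interpolation=cv2.INTER_CUBIC)
B=cv2.resize(b["color"][130:230,240:290],None,fx=5,fy=6,interpolation=cv2.INTER_CUBIC)
save("e.png",np.hstack([A,B]));print(A.shape,B.shape)
o=telemetry.get_obs();print(o["clock"],o["tool_pos"],o["ee_rot"],o["force"],o["finger_force"])
for n,c in(("s",a),("t",b)):
  for q in ("wand_tip","seam_start"):
    print(n,q,[(np.round(d["at"],1),round(d["conf"],2)) for d in spotter.pinpoint(q,c)[:4]])
print(proj(a,[.5858,.1144,.1715]),proj(b,[.5858,.1144,.1715]))
E
```

```text
(600, 540, 3) (600, 250, 3)
15.575 [0.45932889 0.08462875 0.20275495] [ 3.14095413e+00  1.08880115e-03 -2.90564098e+00] [ 0.3430046   0.12322787 -1.46789474] 49.73761439323425
s wand_tip [(array([443.3, 229.9]), 0.88), (array([217.5, 223.6]), 0.75), (array([297. , 237.2]), 0.67), (array([407.1, 208.4]), 0.61)]
s seam_start [(array([298.8, 249.9]), 0.96)]
t wand_tip [(array([165. , 269.3]), 0.77), (array([137. , 237.4]), 0.76)]
t seam_start [(array([266.7, 160.2]), 0.77)]
[np.float64(295.6535260473213), np.float64(248.42737041091257)] [np.float64(266.7032445892672), np.float64(158.46366875000135)]
```

View pics/e.png

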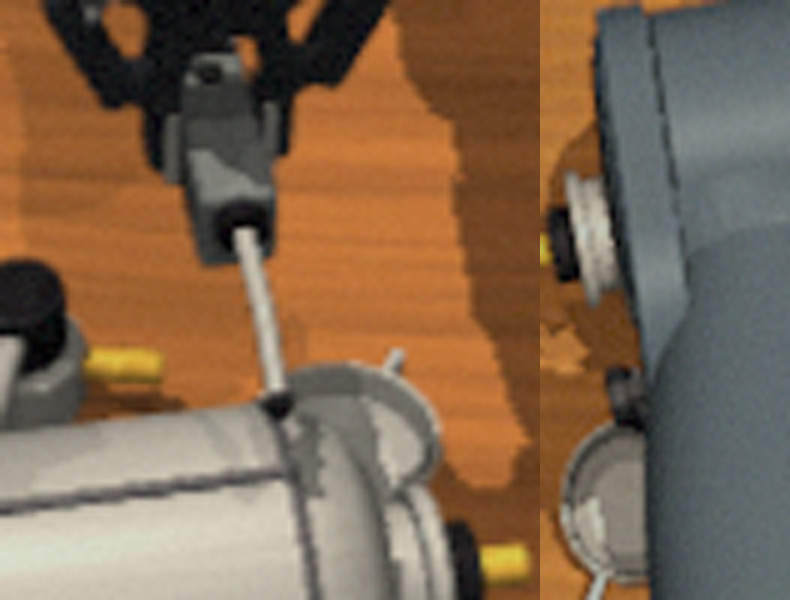

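The scene crop shows the nose at (277,408), which is full-image (295.8,237.6). It is just above and behind the weld start, whose ring junction is near (297.6,248). The arm hides the nose from the top camera.

```bash
python3 - <<'E'
from h import *
a=capture("scene")
print(proj(a,[.5838,.1183,.206]),onz(a,(295.8,237.6),.206),onz(a,(295.8,237.6),.200), onz(a,(297.6,247.9),.1715))
for z in(.1765,): print(proj(a,[.5858,.1144,z]))
E
```

```text
[np.float64(298.16400076332326), np.float64(237.5091109546682)] [0.5844576  0.11332163 0.206     ] [0.57931913 0.11332018 0.2       ] [0.58399087 0.11855929 0.1715    ]
[np.float64(295.7422555381032), np.float64(246.96875499978955)]
```

{"fn": "apply_moves", "kwargs": {
  "moves": [
    {"offset":[0.03,0.05,-0.15],"angular":[0,0,0],"claw":0},
    {"offset":[0,0.05,-0.2],"angular":[0,0,0],"claw":0},
    {"offset":[0,0.05,-0.2],"angular":[0,0,0],"claw":0},
    {"offset":[0,0,-0.2],"angular":[0,0,0],"claw":0},
    {"offset":[0,0,-0.1],"angular":[0,0,0],"claw":0},
    {"offset":[0,0,-0.05],"angular":[0,0,0],"claw":0},
    {"offset":[0,0,0],"angular":[0,0,0],"claw":0},
    {"offset":[0,0,0],"angular":[0,0,0],"claw":0}
  ]
}}

```text
clock: 16.82
tool_pos: [0.4604, 0.0885, 0.176]
ee_rot: [3.141, 0.002, -2.907]
force: [0.7, -0.1, -3.4]
grip_width: 0.0292
finger_force: 49.7
```

```bash
python3 - <<'E'
from h import *
a=capture("scene")
save("f.png",cv2.resize(a["color"][225:265,270:325],None,fx=14,fy=14,interpolation=cv2.INTER_CUBIC))
o=telemetry.get_obs();print(o["clock"],o["tool_pos"],o["ee_rot"],o["force"],o["finger_force"])
for X in([.585,.1183,.1715],[.5858,.1144,.1715],[.5855,.118,.1715],[.5855,.118,.179]): 
  p=proj(a,X);print(X,np.round(p,1),[round((p[0]-270+.4)*14),round((p[1]-225+.4)*14)])
print([(np.round(d["at"],1),round(d["conf"],2)) for d in spotter.pinpoint("wand_tip",a)[:4]])
E
```

```text
16.875 [0.46037996 0.08847491 0.17600746] [ 3.14113128e+00  1.49093905e-03 -2.90657810e+00] [-0.02786299  0.35170272 -2.46295186] 49.74296808242798
[0.585, 0.1183, 0.1715] [297.5 248.3] [390, 331]
[0.5858, 0.1144, 0.1715] [295.7 248.4] [365, 334]
[0.5855, 0.118, 0.1715] [297.3 248.4] [388, 334]
[0.5855, 0.118, 0.179] [297.5 246.2] [390, 303]
[(array([407.9, 209.7]), 0.98), (array([444.1, 233.2]), 0.79), (array([296.6, 246.3]), 0.78)]
```

View pics/f.png

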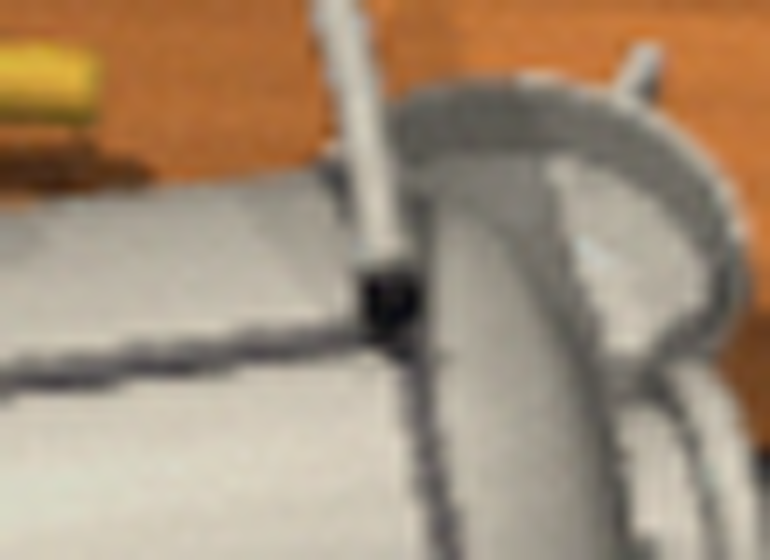

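The nose is at (390,300) in the crop, right above the weld's valve-end junction at about (395,332). The gap is a few millimetres, so I'll start the sweep.

{"fn": "apply_moves", "kwargs": {
  "moves": [
    {"offset":[-0.05,0,-0.01],"angular":[0,0,0],"claw":0},
    {"offset":[0,-0.05,0],"angular":[0,0,0],"claw":0},
    {"offset":[0.02,-0.1,0],"angular":[0,0,0],"claw":0},
    {"offset":[0.03,-0.13,0],"angular":[0,0,0],"claw":0},
    {"offset":[0.03,-0.13,0],"angular":[0,0,0],"claw":0},
    {"offset":[0.03,-0.13,0],"angular":[0,0,0],"claw":0},
    {"offset":[0.03,-0.13,0],"angular":[0,0,0],"claw":0},
    {"offset":[0.03,-0.13,0],"angular":[0,0,0],"claw":0}
  ]
}}

```text
clock: 17.92
tool_pos: [0.4639, 0.0642, 0.1756]
ee_rot: [3.141, 0.001, -2.907]
force: [0.2, 0.2, -2.0]
grip_width: 0.0291
finger_force: 49.7
```

{"fn": "apply_moves", "kwargs": {
  "moves": [
    {"offset":[0.03,-0.13,0],"angular":[0,0,0],"claw":0},
    {"offset":[0.03,-0.13,0],"angular":[0,0,0],"claw":0},
    {"offset":[0.03,-0.13,0],"angular":[0,0,0],"claw":0},
    {"offset":[0.03,-0.13,0],"angular":[0,0,0],"claw":0},
    {"offset":[0.03,-0.13,0],"angular":[0,0,0],"claw":0},
    {"offset":[0.03,-0.13,0],"angular":[0,0,0],"claw":0},
    {"offset":[0.03,-0.13,0],"angular":[0,0,0],"claw":0},
    {"offset":[0.03,-0.13,0],"angular":[0,0,0],"claw":0},
    {"offset":[0.03,-0.13,0],"angular":[0,0,0],"claw":0},
    {"offset":[0.03,-0.13,0],"angular":[0,0,0],"claw":0}
  ]
}}

```text
clock: 19.18
tool_pos: [0.4729, 0.0252, 0.1756]
ee_rot: [3.141, 0.001, -2.907]
force: [0.1, -0.1, -3.2]
grip_width: 0.0295
finger_force: 49.7
```

```bash
python3 - <<'E'
from h import *
a=capture("scene")
save("g.png",cv2.resize(a["color"][225:275,215:290],None,fx=10,fy=10,interpolation=cv2.INTER_CUBIC))
o=telemetry.get_obs();print(o["clock"],o["tool_pos"],o["ee_rot"],o["force"],o["finger_force"])
T=o["tool_pos"]+[.126,.0295,0]; print(T)
for z in(.1715,.1785): 
  p=proj(a,[T[0],T[1],z]);print(np.round(p,1),[round((p[0]-215+.4)*10),round((p[1]-225+.4)*10)])
E
```

```text
19.225 [0.47300731 0.02488981 0.17552721] [ 3.14135491e+00  1.14597970e-03 -2.90670109e+00] [-0.54685346 -1.00907799 -2.09366819] 49.748454093933105
[0.59900731 0.05438981 0.17552721]
[267.6 251.5] [530, 269]
[267.5 249.4] [529, 248]
```

View pics/g.png

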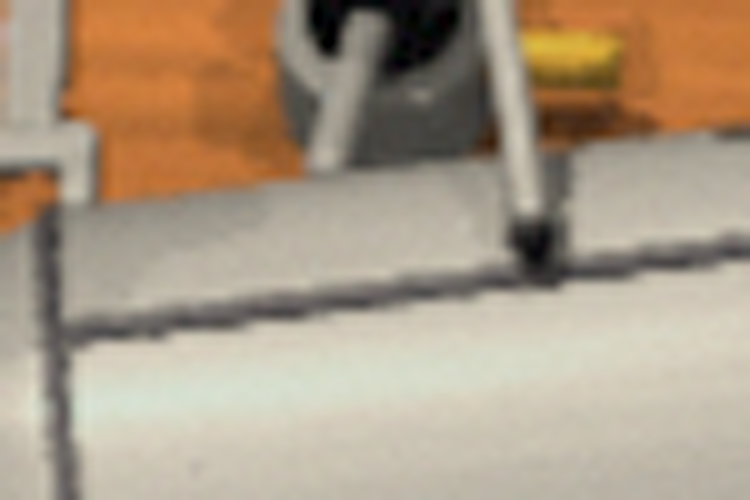

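The nose at (533,242) in the crop sits right above the bead, which passes at (533,272). I'll carry on with the sweep.

{"fn": "apply_moves", "kwargs": {
  "moves": [
    {"offset":[0.03,-0.13,0],"angular":[0,0,0],"claw":0},
    {"offset":[0.03,-0.13,0],"angular":[0,0,0],"claw":0},
    {"offset":[0.03,-0.13,0],"angular":[0,0,0],"claw":0},
    {"offset":[0.03,-0.13,0],"angular":[0,0,0],"claw":0},
    {"offset":[0.03,-0.13,0],"angular":[0,0,0],"claw":0},
    {"offset":[0.03,-0.13,0],"angular":[0,0,0],"claw":0},
    {"offset":[0.03,-0.13,0],"angular":[0,0,0],"claw":0},
    {"offset":[0.03,-0.13,0],"angular":[0,0,0],"claw":0},
    {"offset":[0.03,-0.13,0],"angular":[0,0,0],"claw":0},
    {"offset":[0.03,-0.13,0],"angular":[0,0,0],"claw":0}
  ]
}}

```text
clock: 20.48
tool_pos: [0.4819, -0.0138, 0.1756]
ee_rot: [3.141, 0.001, -2.907]
force: [0.3, 0.2, -2.6]
grip_width: 0.0291
finger_force: 49.8
```

{"fn": "apply_moves", "kwargs": {
  "moves": [
    {"offset":[0.03,-0.13,0],"angular":[0,0,0],"claw":0},
    {"offset":[0.03,-0.13,0],"angular":[0,0,0],"claw":0},
    {"offset":[0.03,-0.13,0],"angular":[0,0,0],"claw":0},
    {"offset":[0.03,-0.13,0],"angular":[0,0,0],"claw":0},
    {"offset":[0.03,-0.13,0],"angular":[0,0,0],"claw":0},
    {"offset":[0.03,-0.13,0],"angular":[0,0,0],"claw":0},
    {"offset":[0.03,-0.13,0],"angular":[0,0,0],"claw":0},
    {"offset":[0.03,-0.13,0],"angular":[0,0,0],"claw":0},
    {"offset":[0.03,-0.13,0],"angular":[0,0,0],"claw":0},
    {"offset":[0.03,-0.13,0],"angular":[0,0,0],"claw":0}
  ]
}}

```text
clock: 21.72
tool_pos: [0.4909, -0.0528, 0.1755]
ee_rot: [3.141, 0.001, -2.907]
force: [-0.4, 0.7, -2.7]
grip_width: 0.0293
finger_force: 49.8
```

{"fn": "apply_moves", "kwargs": {
  "moves": [
    {"offset":[0.03,-0.13,0],"angular":[0,0,0],"claw":0},
    {"offset":[0.03,-0.13,0],"angular":[0,0,0],"claw":0},
    {"offset":[0.03,-0.13,0],"angular":[0,0,0],"claw":0},
    {"offset":[0.03,-0.13,0],"angular":[0,0,0],"claw":0},
    {"offset":[0.02,-0.1,0],"angular":[0,0,0],"claw":0},
    {"offset":[0,0,0],"angular":[0,0,0],"claw":0}
  ]
}}

```text
clock: 22.48
tool_pos: [0.4951, -0.0713, 0.1755]
ee_rot: [3.141, 0.001, -2.907]
force: [-0.7, 0.4, -2.6]
grip_width: 0.0292
finger_force: 49.8
```

```bash
python3 - <<'E'
from h import *
a=capture("scene")
save("i.png",cv2.resize(a["color"][235:275,200:260],None,fx=12,fy=12,interpolation=cv2.INTER_CUBIC))
o=telemetry.get_obs();print(o["clock"],o["tool_pos"],o["ee_rot"],o["force"],o["finger_force"])
T=o["tool_pos"]+[.126,.0295,0]; print(T)
print(*[(np.round(proj(a,X),1),) for X in([T[0],T[1],.1715],[.6214,-.0416,.1715],[.6225,-.0465,.1715])])
E
```

```text
22.525 [ 0.49502291 -0.07120907  0.17550995] [ 3.14101373e+00  1.08118759e-03 -2.90678390e+00] [-1.18626163 -0.01544644 -2.36906947] 49.77465748786926
[ 0.62102291 -0.04170907  0.17550995]
(array([221.6, 256.7]),) (array([221.6, 256.9]),) (array([219.2, 257.1]),)
```

View pics/i.png

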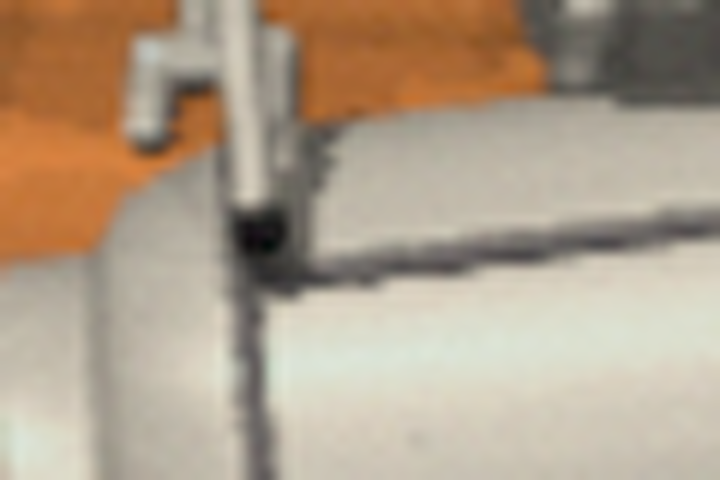

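The nose at (262,230) in the crop is already at the blank-end ring junction, near (248,280). I'll go 3 mm further for margin, then lift and return.

{"fn": "apply_moves", "kwargs": {
  "moves": [
    {"offset":[0.02,-0.1,0],"angular":[0,0,0],"claw":0},
    {"offset":[0,0,0],"angular":[0,0,0],"claw":0},
    {"offset":[0,0,0.2],"angular":[0,0,0],"claw":0},
    {"offset":[0,0,0.5],"angular":[0,0,0],"claw":0},
    {"offset":[0,0,0.5],"angular":[0,0,0],"claw":0},
    {"offset":[0,0,0.2],"angular":[0,0,0],"claw":0}
  ]
}}

```text
clock: 23.28
tool_pos: [0.4964, -0.0742, 0.2193]
ee_rot: [-3.141, 0.003, -2.906]
force: [0.1, -0.0, -2.1]
grip_width: 0.029
finger_force: 49.8
```

{"fn": "apply_moves", "kwargs": {
  "moves": [
    {"offset":[-0.1,0.4,0],"angular":[0,0,0],"claw":0},
    {"offset":[-0.1,0.8,0],"angular":[0,0,0],"claw":0},
    {"offset":[-0.1,0.9,0],"angular":[0,0,0],"claw":0},
    {"offset":[-0.1,0.9,0],"angular":[0,0,0],"claw":0},
    {"offset":[-0.1,0.9,0],"angular":[0,0,0],"claw":0},
    {"offset":[-0.1,0.9,0],"angular":[0,0,0],"claw":0},
    {"offset":[-0.1,0.9,0],"angular":[0,0,0],"claw":0},
    {"offset":[-0.1,0.9,0],"angular":[0,0,0],"claw":0},
    {"offset":[-0.1,0.9,0],"angular":[0,0,0],"claw":0},
    {"offset":[-0.1,0.9,0],"angular":[0,0,0],"claw":0}
  ]
}}

```text
clock: 24.52
tool_pos: [0.4647, 0.1792, 0.2171]
ee_rot: [3.141, 0.0, -2.906]
force: [0.8, 0.3, -2.9]
grip_width: 0.0295
finger_force: 49.8
```

{"fn": "apply_moves", "kwargs": {
  "moves": [
    {"offset":[-0.1,0.9,0],"angular":[0,0,0],"claw":0},
    {"offset":[-0.1,0.9,0],"angular":[0,0,0],"claw":0},
    {"offset":[-0.1,0.9,0],"angular":[0,0,0],"claw":0},
    {"offset":[-0.1,0.9,0],"angular":[0,0,0],"claw":0},
    {"offset":[-0.1,0.9,0],"angular":[0,0,0],"claw":0},
    {"offset":[-0.1,0.5,0],"angular":[0,0,0],"claw":0},
    {"offset":[-0.06,0.3,0],"angular":[0,0,0],"claw":0},
    {"offset":[0,0,0],"angular":[0,0,0],"claw":0},
    {"offset":[0,0,0],"angular":[0,0,0],"claw":0}
  ]
}}

```text
clock: 25.65
tool_pos: [0.4459, 0.3362, 0.2176]
ee_rot: [3.141, 0.001, -2.907]
force: [0.5, -0.2, -2.2]
grip_width: 0.0293
finger_force: 49.9
```

{"fn": "apply_moves", "kwargs": {
  "moves": [
    {"offset":[0,0,-0.4],"angular":[0,0,0],"claw":0},
    {"offset":[0,0,-0.8],"angular":[0,0,0],"claw":0},
    {"offset":[0,0,-0.9],"angular":[0,0,0],"claw":0},
    {"offset":[0,0,-0.9],"angular":[0,0,0],"claw":0},
    {"offset":[0,0,-0.9],"angular":[0,0,0],"claw":0},
    {"offset":[0,0,-0.9],"angular":[0,0,0],"claw":0},
    {"offset":[0,0,-0.8],"angular":[0,0,0],"claw":0},
    {"offset":[0,0,-0.5],"angular":[0,0,0],"claw":0},
    {"offset":[0,0,-0.3],"angular":[0,0,0],"claw":0},
    {"offset":[0,0,0],"angular":[0,0,0],"claw":0}
  ]
}}

```text
clock: 26.9
tool_pos: [0.4458, 0.3367, 0.0253]
ee_rot: [3.141, 0.001, -2.907]
force: [0.1, 0.0, -2.0]
grip_width: 0.0294
finger_force: 49.8
```

{"fn": "apply_moves", "kwargs": {
  "moves": [
    {"offset":[0,0,-0.1],"angular":[0,0,0],"claw":0},
    {"offset":[0,0,-0.1],"angular":[0,0,0],"claw":0},
    {"offset":[0,0,-0.1],"angular":[0,0,0],"claw":0},
    {"offset":[0,0,-0.05],"angular":[0,0,0],"claw":0},
    {"offset":[0,0,0],"angular":[0,0,0],"claw":0},
    {"offset":[0,0,0],"angular":[0,0,0],"claw":0}
  ]
}}

```text
clock: 27.65
tool_pos: [0.4459, 0.3369, 0.0151]
ee_rot: [3.141, 0.001, -2.907]
force: [0.4, 0.1, -2.8]
grip_width: 0.0292
finger_force: 49.8
```

{"fn": "apply_moves", "kwargs": {
  "moves": [
    {"offset":[0,0,-0.05],"angular":[0,0,0],"claw":0},
    {"offset":[0,0,-0.04],"angular":[0,0,0],"claw":0},
    {"offset":[0,0,0],"angular":[0,0,0],"claw":0},
    {"offset":[0,0,0],"angular":[0,0,0],"claw":0}
  ]
}}

```text
clock: 28.15
tool_pos: [0.4458, 0.3369, 0.0124]
ee_rot: [3.141, 0.001, -2.906]
force: [0.8, -0.1, -1.7]
grip_width: 0.0294
finger_force: 49.8
```

{"fn": "apply_moves", "kwargs": {
  "moves": [
    {"offset":[0,0,-0.03],"angular":[0,0,0],"claw":0},
    {"offset":[0,0,0],"angular":[0,0,0],"claw":0},
    {"offset":[0,0,0],"angular":[0,0,0],"claw":0}
  ]
}}

```text
clock: 28.52
tool_pos: [0.4458, 0.3369, 0.0114]
ee_rot: [3.141, 0.001, -2.907]
force: [0.3, -0.1, -2.7]
grip_width: 0.0291
finger_force: 50.0
```

{"fn": "apply_moves", "kwargs": {
  "moves": [
    {"offset":[0,0,-0.03],"angular":[0,0,0],"claw":0},
    {"offset":[0,0,0],"angular":[0,0,0],"claw":0},
    {"offset":[0,0,0],"angular":[0,0,0],"claw":0}
  ]
}}

```text
clock: 28.9
tool_pos: [0.4459, 0.3369, 0.0114]
ee_rot: [3.141, 0.002, -2.907]
force: [-2.7, -1.9, 8.0]
grip_width: 0.0297
finger_force: 51.2
```

Contact: the force rose from about -2.7 N to +8 N, so the wand is on the mat. I'll open and retreat.

{"fn": "apply_moves", "kwargs": {
  "moves": [
    {"offset":[0,0,0],"angular":[0,0,0],"claw":0.4},
    {"offset":[0,0,0],"angular":[0,0,0],"claw":0.6},
    {"offset":[0,0,0.1],"angular":[0,0,0],"claw":1},
    {"offset":[0,0,0],"angular":[0,0,0],"claw":1},
    {"offset":[0,0,0],"angular":[0,0,0],"claw":1},
    {"offset":[0,0,0],"angular":[0,0,0],"claw":1},
    {"offset":[0,0,0],"angular":[0,0,0],"claw":1},
    {"offset":[0,0,0],"angular":[0,0,0],"claw":1}
  ]
}}

```text
clock: 29.9
tool_pos: [0.4459, 0.3369, 0.0135]
ee_rot: [3.141, 0.001, -2.907]
force: [-0.2, 0.5, -0.6]
grip_width: 0.0854
finger_force: 0.0
```

{"fn": "apply_moves", "kwargs": {
  "moves": [
    {"offset":[0,0,0.3],"angular":[0,0,0],"claw":1},
    {"offset":[0,0,0.6],"angular":[0,0,0],"claw":1},
    {"offset":[0,0,0.7],"angular":[0,0,0],"claw":1},
    {"offset":[0,0,0.7],"angular":[0,0,0],"claw":1},
    {"offset":[0,0,0.7],"angular":[0,0,0],"claw":1},
    {"offset":[0,0,0.7],"angular":[0,0,0],"claw":1},
    {"offset":[0,0,0.7],"angular":[0,0,0],"claw":1},
    {"offset":[0,0,0.5],"angular":[0,0,0],"claw":1},
    {"offset":[0,0,0],"angular":[0,0,0],"claw":1},
    {"offset":[0,0,0],"angular":[0,0,0],"claw":1}
  ]
}}

```text
clock: 31.15
tool_pos: [0.4456, 0.3367, 0.16]
ee_rot: [3.141, 0.0, -2.906]
force: [0.6, -0.1, 0.1]
grip_width: 0.0855
finger_force: 0.0
```

```bash
python3 - <<'E'
from h import *
a=capture("scene")
save("z.png",cv2.resize(a["color"][150:360,60:490],None,fx=1.8,fy=1.8,interpolation=cv2.INTER_CUBIC))
o=telemetry.get_obs();print(o["clock"],o["tool_pos"],o["force"],o["qvel"].round(3))
E
```

```text
31.2 [0.44545628 0.33658297 0.15973003] [0.06665974 0.33802374 0.09429672] [ 0.     0.004 -0.001  0.002 -0.002 -0.   ]
```

View pics/z.png

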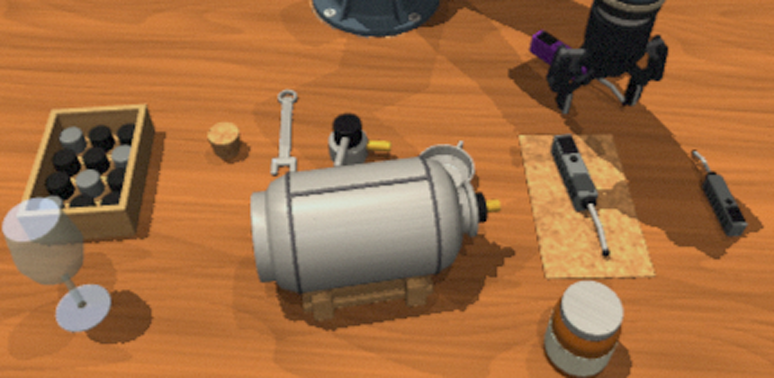

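The wand lies flat on the mat, handle at (575,170) and nose at (605,253) in the crop. Everything else is where it was and the gripper is clear.

```bash
python3 -c "
from cell import order
print(order.sign_off())"
```

```text
the job is handed in; nothing more can be done
None
```

I swept the wand's nose along the whole weld from the valve end to the blank end at about 3 cm/s, a few millimetres above the bead (estimated from the camera images). I then laid the wand back flat on the mat and handed the job in at about 31 s of the 72 s limit, with nothing else visibly disturbed.

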